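# Slide a lid home under the height gate and swing the inspection lamp over it

## Task

Lift the wooden sled that carries the lid, set it down flat in the open end of the slide channel, nose towards the end stop and short of the gate, and let go of it there. Then slide it under the gate until its nose is fully home against the end stop, and after that swing the stiff-jointed lamp so that its head stays centred over the lid; leave the burnisher, caliper, red disc and bowl where they are.

Things in the scene. Friction and masses are not known exactly. Their poses are not given: they have to be found in the camera images.
- channel: Fixed wooden slide channel, 345 mm long, 114 mm wide. Origin on the bench under its centre line; x points along it from the open end (x = -165 mm) to the end stop, z up. Floor top 8 mm above the bench. Side walls: inner faces at y = +-47 mm, tops 22 mm above the bench. End stop: a block 34 mm tall, face at x = +150 mm. A gate spans it (see gate_bar).
- stop_face (a point): Centre of the foot of the end stop's face, on the channel floor (channel x = 150, y = 0, z = 8 mm).
- gate_bar (a point): Middle of the underside of the gate's cross bar (channel x = 45 mm), 66 mm above the bench. The bar is 16 mm wide along the channel, its top 80 mm above the bench, on posts outside the walls (to y = +-71 mm). The sled with its lid and rib passes under it; fingers holding the rib do not.
- sled: Loose wooden sled, a board 190 x 84 x 12 mm, 0.2 to 0.45 kg, slides at a push of a few newtons, 5 mm side play in the channel. Origin: centre of its underside; x points to its nose, z up. A dark mulberry lid (80 mm wide low dome) is fastened on its front half, a grip rib stands at the middle and a tail post at the rear. It balances within 15 mm of the rib's middle.
- sled_nose (a point): Middle of the sled's front edge at its underside (sled x = 95 mm).
- sled_rib (a point): Middle of the grip rib (sled x = -16 mm, 30 mm above the sled's underside). Rib: 40 mm along the sled's x, 14 mm thick along its y, standing from 12 to 48 mm above the underside.
- sled_tail (a point): Axis of the upright round tail post (sled x = -83 mm), 37 mm above the sled's underside. Post: 24 mm diameter, standing from 12 to 62 mm above the underside. With the sled home it is still 67 mm before the gate bar.
- lid_top (a point): Top centre of the lid on the sled (sled x = 48 mm, 30 mm above the underside).
- lamp_knob (a point): Upright round wooden knob on top of the lamp's head, at the centre of the head: 26 mm diameter, swivels freely on its upright pin, from 220 to 265 mm above the bench; this point is on its axis at 245 mm. Head: round, 110 mm diameter, underside 184 mm above the bench. Pulled level at the knob (2 to 8 N) the head moves to any place within 110 to 440 mm of the lamp's post and stays where it is left.
- lamp_shoulder (a joint): Turn of the lamp's first arm about the post, rad, counterclockwise from above positive; range -1.0 to 2.6, stiff by friction.
- lamp: The lamp's fixed foot, 140 mm diameter, origin under its centre on the bench; on it a 198 mm tall post carries two level arms (230 mm each, joint to joint, 200 mm above the bench) on two stiff upright hinges, with the round head at the end.
- burnisher: Horn burnisher, a flat tapering bar 160 mm long, 22 mm wide, 14 mm thick, lying on the bench; origin under its middle. Leave alone.
- caliper: Steel outside caliper, 165 mm long, 98 mm wide, 12 mm thick, lying flat; origin between its two bowed legs. Leave alone.
- disc: Lacquered test disc, deep red, 70 mm diameter, 10 mm thick; origin under its centre. Leave alone.
- bowl: Open wooden Go bowl, 116 mm across the rim, 85 mm tall; origin under its centre. Leave alone.

How it is judged:
On the way, in this order (a step that is already met when the one before it is completed fails the run):
1. the sled lies flat in the open end of the channel, its nose towards the stop and at least 60 mm short of it, and is let go (y of sled in the frame of channel between -0.012 and 0.012 m and z of sled in the frame of channel between 0.004 and 0.012 m and angle between sled's own z axis and vertical below 0.06 rad and x of sled_nose in the frame of channel between -0.06 and 0.09 m and x of sled_tail in the frame of channel below -0.08 m and contact force between the fingers and sled below 0.05 N), for 0.2 s.
2. the sled is fully home: nose within 5 mm of the end stop (y of sled in the frame of channel between -0.012 and 0.012 m and z of sled in the frame of channel between 0.004 and 0.012 m and angle between sled's own z axis and vertical below 0.06 rad and x of sled_nose in the frame of channel between 0.145 and 0.156 m), for 0.2 s.
3. the lamp's head is over the lid, centres within 20 mm seen from above (horizontal distance between lamp_knob and lid_top below 0.02 m), for 0.2 s.
At the end, for the whole second after the job is handed in: The sled lies flat in the channel with its nose within 5 mm of the end stop, and the lamp's head is centred over the lid within 20 mm seen from above; sled and lamp are at rest and let go (all of step 2 and horizontal distance between lamp_knob and lid_top below 0.02 m and linear speed of sled below 0.01 m/s and velocity of joint lamp_shoulder between -0.02 and 0.02 rad/s); the robot touches nothing.
It fails at once if the burnisher is moved by more than 30 mm (distance of burnisher from where it was at the start of the episode above 0.03 m).
It fails at once if the caliper is moved by more than 30 mm (distance of caliper from where it was at the start of the episode above 0.03 m).
It fails at once if the disc is moved by more than 30 mm (distance of disc from where it was at the start of the episode above 0.03 m).
It fails at once if the bowl is moved by more than 30 mm (distance of bowl from where it was at the start of the episode above 0.03 m).
It also fails if it takes over 72 s, if anything falls off the work surface, if the arm or the gripper's body presses on something with over 40 N, if the wrist force passes 120 N, or if a joint passes its speed limit or range.

## Robot

A 7-joint arm with a two-finger parallel gripper is mounted at the origin on the work surface. World frame = base frame: x ahead of the robot, y to its left, z up, the work surface at z = 0. Lengths are in m, angles in rad, forces in N, time in s.
With the tool pointing down it reaches from about 0.35 to 0.9 m from the base axis. Payload 19.9 kg.
Tool frame: the origin (TCP) lies between the finger pads; the fingertips stand 19 mm ahead of it and the grasp point (between the pads) is the TCP; z points along the fingers, y is the line along which they close (so a half turn about z gives the same grasp; the last joint's range is limited). The gripper opens to 94 mm and grips with 3 to 60 N. Pads are 16 mm wide; open, the fingers measure 119 mm over their backs; the gripper's body (75 mm by 177 mm) begins 78 mm behind the grasp point.
Start: joints at [1.173, 0.417, -0.01, 1.614, 0.005, 1.111, -0.053], TCP at [0.218, -0.586, 0.224] pointing down, gripper open.
Joint ranges: [-2.81, 2.81], [-0.39, 2.02], [-1.27, 1.25], [0.06, 2.57], [-1.19, 4.33], [0.19, 2], [-2.82, 2.82]. Speed limits (rad/s): [1.89, 1.89, 2.39, 2.39, 3.01, 3.01, 3.01].

## Interface

Orientations are given as a 3x3 rotation matrix whose columns are the frame's x, y, z axes.
In Python, from rig import robot gives the robot as it stands. Calls block until the motion is done:
- robot.move_ptp(position, orientation): joint-space move of the TCP to a pose.
- robot.move_linear(position, velocity=0.15, frame=None, threshold=None): straight line of the TCP; frame=None keeps the orientation; velocity is the mean speed in m/s. With threshold (N) it stops when the force on the tool has changed by that much, and returns True; else False.
- robot.goto_joints(angles): joint-space move.
- robot.gripper_to(opening): finger opening in m; the grip force is fixed at half the most; returns when the fingers have stopped.
- robot.pause(seconds).
- robot.ik(position, orientation): joint angles nearest the present ones, or None.
- robot.get_state(): the state.
- robot.grab_frame(name): name is "scene" or "side" or "wrist"; returns the picture (420x560x3 uint8, red, green, blue); there is no depth.
- robot.camera_info(name): a dict with "fx", "fy", "cx", "cy" (pixels), "rvec" (rotation vector, rad) and "tvec" (3), from world to camera coordinates, as OpenCV has them. Camera axes: x right, y down, z forward; pixel columns grow to the right and rows downward; lengths in m; the calibration is good to about 2 mm. A picture is of the moment at which its call begins: read the wrist's pose just before it. camera_info takes no time and is no camera call; for the wrist camera it gives the pose at the moment of the call.
A pose or a line that the arm cannot do raises robot.PlanningError and nothing moves.
- robot.sign_off(): hands the job in; it is judged then, once.
The state is a dict: "time": time; "qpos": joint angles; "joint_vel": joint speeds; "effort": joint torques, N m; "ee_pos": TCP position; "tool_rot": TCP orientation; "force": force on the tool from outside, world axes, zero at the start; "moment": the same for the moment, N m; "opening": finger opening in m; "grasp_force": force on a finger pad.
Only numpy, scipy, OpenCV 4.12 (cv2) and the standard library are available. Lean on these libraries where they do the work, as an engineer would, in place of code of your own. Each camera call takes 0.05 s, during which the arm holds its last target. There are 200 camera calls.

## Working session

There is one attempt and no reset: what is moved stays moved. The work goes in short steps, each a Python script; the robot and the scene stay as the last script left them, time stands still between calls to the robot, and variables do not carry over. Pictures are saved under pics/ and viewed, at most 10 in all, crops included, and the job is handed in when it is done.

```bash
mkdir -p pics; ls; python3 - <<'E'
from rig import robot
import cv2,numpy as np
for n in("scene","side"):
    im=robot.grab_frame(n); cv2.imwrite(f"pics/{n}0.png",im[:,:,::-1])
    c=robot.camera_info(n); R=cv2.Rodrigues(np.array(c["rvec"],float))[0]
    print(n,c["fx"],c["cx"],c["cy"],-R.T@np.array(c["tvec"]).ravel(),R[2])
E
```

```text
pics
scene 398.39093240257154 287.6460490130085 204.82882936464355 [ 0.8983488  -0.42221725  1.04030065] [-0.28957375  0.38473216 -0.87642923]
side 423.01691795728084 266.92536377075936 212.707940938476 [0.25329238 0.85195167 0.83067391] [ 0.29461482 -0.76535823 -0.57221403]
```

View pics/scene0.png

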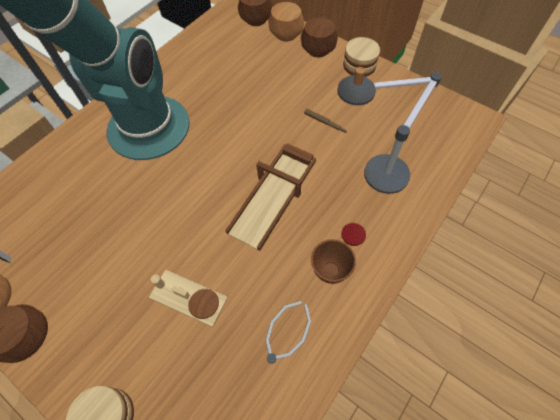

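View pics/side0.png

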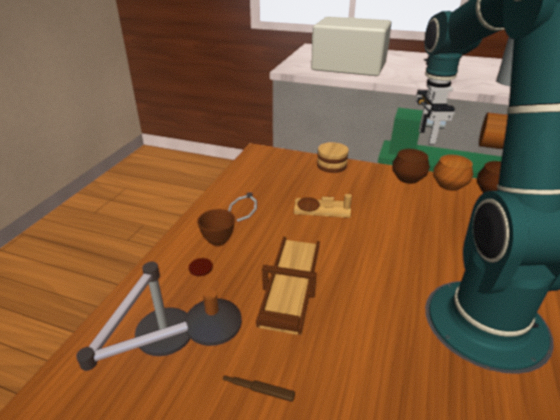

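```bash
cat > h.py <<'E'
from rig import robot
import cv2,numpy as np
def cam(n):
    c=robot.camera_info(n); R=cv2.Rodrigues(np.array(c["rvec"],float))[0]
    K=np.array([[c["fx"],0,c["cx"]],[0,c["fy"],c["cy"]],[0,0,1]]); return K,R,np.array(c["tvec"],float).ravel()
def cast(C,px,z):
    K,R,t=C; px=np.atleast_2d(px).astype(float); o=-R.T@t
    d=(R.T@np.linalg.inv(K)@np.c_[px,np.ones(len(px))].T).T
    return o+d*((z-o[2])/d[:,2])[:,None]
def proj(C,P):
    K,R,t=C; q=(K@(R@np.atleast_2d(P).T+t[:,None])).T; return q[:,:2]/q[:,2:]
def tri(C1,p1,C2,p2):
    M=[C[0]@np.c_[C[1],C[2]] for C in(C1,C2)]
    X=cv2.triangulatePoints(M[0],M[1],np.array(p1,float),np.array(p2,float)).ravel(); return X[:3]/X[3]
E
python3 - <<'E'
from h import *
S=cam("scene");D=cam("side")
f=lambda a:np.round(a,3)
print("knob",f(tri(S,(360,72),D,(210,301))),"elbow",f(tri(S,(435,78),D,(88,357))),"posttop",f(tri(S,(403,132),D,(150,270))))
print("lampfoot",f(cast(S,(387,173),0)),f(cast(D,(163,330),0)))
print("tail",f(tri(S,(156,280),D,(348,200))),"lid",f(cast(S,(204,303),.1)))
print("bowl",f(cast(S,(333,265),.0)),"disc",f(cast(S,(353,234),.01)),"cal",f(cast(S,(290,330),0)),"burn",f(cast(S,(326,121),0)))
a=cv2.imread("pics/scene0.png");b=cv2.imread("pics/side0.png")
r=lambda i,x,y,w,h,k:cv2.resize(i[y:y+h,x:x+w],None,fx=k,fy=k,interpolation=cv2.INTER_CUBIC)
c1=r(a,135,262,100,75,4);c2=r(a,220,137,100,112,4);c3=r(b,285,185,75,40,4)
can=np.zeros((600,800,3),np.uint8);can[:300,:400]=c1;can[:448,400:]=c2;can[300:460,:300]=c3
cv2.imwrite("pics/z.png",can)
E
```

```text
knob [0.551 0.379 0.251] elbow [0.717 0.532 0.204] posttop [0.739 0.304 0.204]
lampfoot [[0.737 0.308 0.   ]] [[0.744 0.3   0.   ]]
tail [ 0.426 -0.365  0.043] lid [[ 0.585 -0.341  0.1  ]]
bowl [[ 0.767 -0.044  0.   ]] disc [[0.763 0.063 0.01 ]] cal [[ 0.775 -0.254  0.   ]] burn [[0.468 0.37  0.   ]]
```

View pics/z.png

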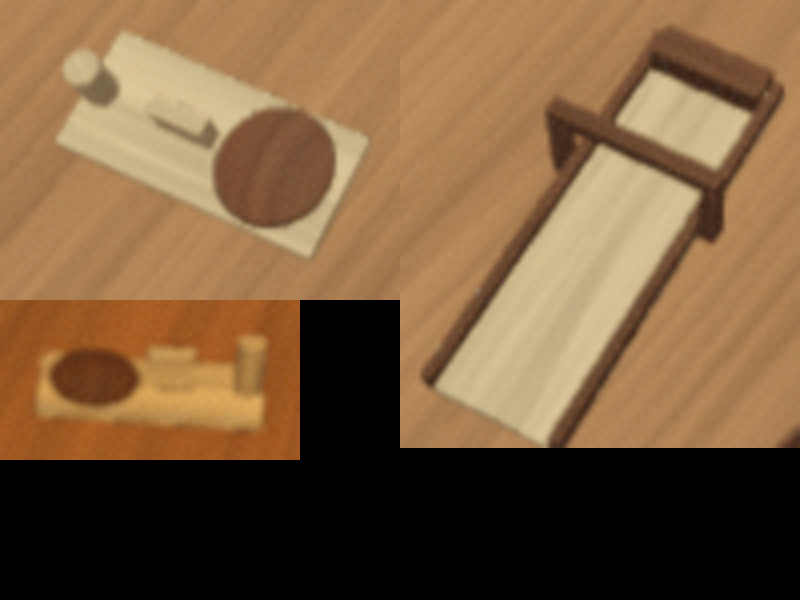

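```bash
python3 - <<'E'
from h import *
S=cam("scene")
f=lambda a:np.round(a,4)
c=cast(S,np.array([(122,32),(368,138),(312,257),(57,141)])/4+(135,262),.012)
print(f(c),f(np.linalg.norm(np.roll(c,-1,0)-c,axis=1)),"ctr",f(c.mean(0)))
v=c[1]+c[2]-c[0]-c[3];print("sled yaw",np.arctan2(v[1],v[0]))
q=lambda *p:(np.array(p)-(400,0))/4+(220,137)
l=cast(S,q((435,385),(652,68)),.008); r=cast(S,q((552,446),(700,200)),.022)
for e in(l,r):
  d=e[1]-e[0];print(f(e),np.linalg.norm(d),np.arctan2(d[1],d[0]))
d=(l[1]-l[0])/np.linalg.norm(l[1]-l[0]);n=np.array([-d[1],d[0],0]);print("width",(r-l[0])@n)
print("origin",f(l[0]+.165*d-.047*n))
for n in("wrist",):
  K,R,t=cam(n);print(K[0,0],-R.T@t,R[2],robot.get_state()["tool_rot"])
E
```

```text
[[ 0.4109 -0.3281  0.012 ]
 [ 0.5927 -0.2849  0.012 ]
 [ 0.6138 -0.3638  0.012 ]
 [ 0.4297 -0.4069  0.012 ]] [0.1868 0.0817 0.189  0.081 ] ctr [ 0.5118 -0.3459  0.012 ]
sled yaw 0.23151961681276567
[[ 0.4766 -0.1424  0.008 ]
 [ 0.4361  0.1707  0.008 ]] 0.3157653924555262 1.6995683097984455
[[ 0.5773 -0.1338  0.022 ]
 [ 0.5436  0.0867  0.022 ]] 0.22310501527264823 1.7224463155960792
width [-0.10098125 -0.0958775 ]
origin [0.502  0.0273 0.008 ]
343.8015215477376 [ 0.28791032 -0.559272    0.3838506 ] [-0.24098947 -0.08805195 -0.96652518] [[ 9.37007838e-01  3.49308033e-01 -4.58807076e-04]
 [ 3.49308325e-01 -9.37007305e-01  1.00245123e-03]
 [-7.97413135e-05 -1.09956979e-03 -9.99999392e-01]]
```

```bash
cat >> h.py <<'E'
def rot(a): c,s=np.cos(a),np.sin(a); return np.array([[c,s,0],[s,-c,0],[0,0,-1.]])
E
python3 - <<'E'
from h import *
import pickle
for n,p,A in(("ws",(.49,-.35,.2),.23),("wc",(.5,.0,.26),1.71)):
  best=None
  for a in(A,A+np.pi,A-np.pi):
    try: q=robot.ik(p,rot(a))
    except robot.PlanningError: q=None
    print(n,round(a,2),None if q is None else np.round(q,2))
    if q is not None:
      s=np.abs(np.array(q)-robot.get_state()["qpos"]).max()
      if best is None or s<best[0]: best=(s,a)
  robot.move_ptp(p,rot(best[1])); robot.pause(.3)
  C=cam(n) if 0 else cam("wrist"); im=robot.grab_frame("wrist")
  pickle.dump(C,open(n+".pkl","wb")); cv2.imwrite(f"pics/{n}.png",im[:,:,::-1])
  st=robot.get_state();print(st["time"],st["ee_pos"],st["force"])
E
```

```text
ws 0.23 [ 0.66  0.4  -0.11  1.7   0.05  1.05 -0.81]
ws 3.37 [ 1.08  0.48 -0.68  1.68  0.33  1.1   2.1 ]
ws -2.91 [ 1.08  0.48 -0.68  1.68  0.33  1.1   2.1 ]
1.8 [ 0.48975676 -0.35035476  0.19999966] [-0.08749564  0.78970022 -0.35935588]
wc 1.71 [ 0.43  0.19 -0.56  1.86  0.11  1.12 -0.03]
wc 4.85 [-0.98  0.27  1.09  1.9  -0.27  1.13 -2.79]
wc -1.43 [-0.98  0.27  1.09  1.9  -0.27  1.13 -2.79]
3.4833 [ 5.00062054e-01 -2.73729348e-04  2.59904409e-01] [-1.15799467 -0.01943274 -0.24281664]
```

View pics/ws.png

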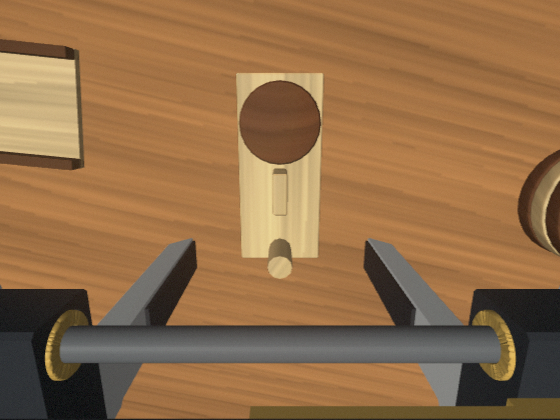

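View pics/wc.png

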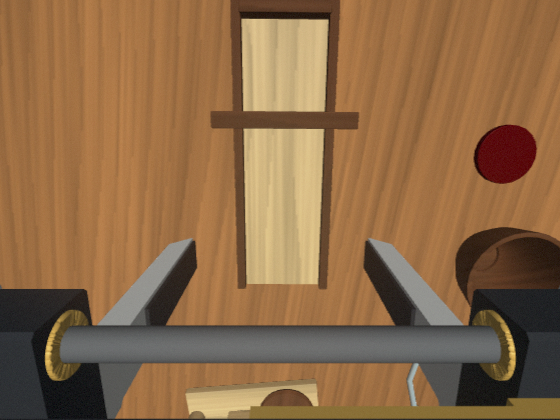

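```bash
python3 - <<'E'
from h import *
import pickle
f=lambda a:np.round(a,4)
def ang(v): return np.arctan2(v[1],v[0])
C=pickle.load(open("ws.pkl","rb"))
c=cast(C,[(237,74),(322.5,73),(319,257),(242,257)],.012); v=c[0]+c[1]-c[2]-c[3]
print("sled",f(c.mean(0)),ang(v),f(np.linalg.norm(np.roll(c,-1,0)-c,axis=1)))
u=v/np.linalg.norm(v);print("rib exp",f(c.mean(0)-.016*u),"rib meas",f(cast(C,(280,194),.048)),"post exp",f(c.mean(0)-.083*u),"meas",f(cast(C,(280,267),.062)))
g=cv2.cvtColor(cv2.imread("pics/wc.png"),cv2.COLOR_BGR2GRAY)
m=cv2.cvtColor(cv2.imread("pics/wc.png"),cv2.COLOR_BGR2HSV)
for y in(40,80,150,200,250,275):
  row=m[y,225:345].astype(int); k=np.where((row[:,2]>150)&(row[:,1]<135))[0]; print(y,k.min()+225,k.max()+225,end="; ")
C=pickle.load(open("wc.pkl","rb"))
c=cast(C,[(243,19),(328.5,19),(320.5,284),(246.5,284)],.008); v=c[0]+c[1]-c[2]-c[3];u=v/np.linalg.norm(v)
print("\nchan",f(c),ang(v),f(np.linalg.norm(np.roll(c,-1,0)-c,axis=1)))
for e in((0,3),(1,2)): print(ang(c[e[0]]-c[e[1]]))
print("stop",f((c[0]+c[1])/2),"orig",f((c[0]+c[1])/2-.15*u), f((c[2]+c[3])/2+.165*u))
print("gate",f(cast(C,(284.5,112),.08)),f(cast(C,(284.5,128),.08)))
E
```

```text
sled [ 0.509  -0.3458  0.012 ] 0.2333043613585235 [0.0811 0.1878 0.0838 0.1869]
rib exp [ 0.4934 -0.3495  0.012 ] rib meas [[ 0.494  -0.3492  0.048 ]] post exp [ 0.4282 -0.365   0.012 ] meas [[ 0.4286 -0.3644  0.062 ]]
40 242 326; 80 243 325; 150 244 322; 200 245 320; 250 246 318; 275 247 317; 
chan [[ 0.4361  0.169   0.008 ]
 [ 0.5278  0.1817  0.008 ]
 [ 0.572  -0.1304  0.008 ]
 [ 0.4755 -0.1438  0.008 ]] 1.7037465263094864 [0.0925 0.3152 0.0974 0.3153]
1.6959315524436724
1.7115622240928754
stop [0.4819 0.1753 0.008 ] orig [0.5018 0.0267 0.008 ] [0.5019 0.0264 0.008 ]
gate [[0.4935 0.0782 0.08  ]] [[0.4956 0.0635 0.08  ]]
```

```bash
cat >> h.py <<'E'
YAW=1.704; O=np.array([.5018,.0266])
def ch(x,y=0): c,s=np.cos(YAW),np.sin(YAW); return O+[c*x-s*y,s*x+c*y]
def say(m=""):
    s=robot.get_state(); print(m,round(s["time"],2),np.round(s["ee_pos"],4),np.round(s["force"],2),np.round(s["opening"],4),np.round(s["grasp_force"],1))
E
python3 - <<'E'
from h import *
import pickle
r=(.4937,-.3493)
robot.gripper_to(.06)
robot.move_ptp([*r,.15],rot(.233)); robot.move_linear([*r,.07],.15)
print(robot.move_linear([*r,.036],.05,threshold=6)); say("down")
robot.gripper_to(0.0); say("grip")
robot.move_linear([*r,.2],.12); say("lift")
robot.move_ptp([*ch(-.081),.2],rot(YAW)); say("over")
robot.move_linear([*ch(-.081),.09],.12); robot.pause(.3); say("low")
pickle.dump(cam("wrist"),open("wl.pkl","wb")); cv2.imwrite("pics/wl.png",robot.grab_frame("wrist")[:,:,::-1])
E
```

```text
False
down 7.08 [ 0.4938 -0.3494  0.0361] [ 0.4  -0.11 -0.07] 0.06 0.0
grip 7.85 [ 0.4937 -0.3493  0.036 ] [ 0.   -0.81 -0.05] 0.014 30.0
lift 9.37 [ 0.4934 -0.3491  0.1993] [ 0.53  0.04 -2.96] 0.0138 30.0
over 10.5 [ 0.5127 -0.0549  0.1999] [ 0.11 -0.12 -3.05] 0.0138 30.0
low 11.87 [ 0.5127 -0.0538  0.0903] [ 0.54 -0.23 -2.24] 0.0138 30.0
```

View pics/wl.png

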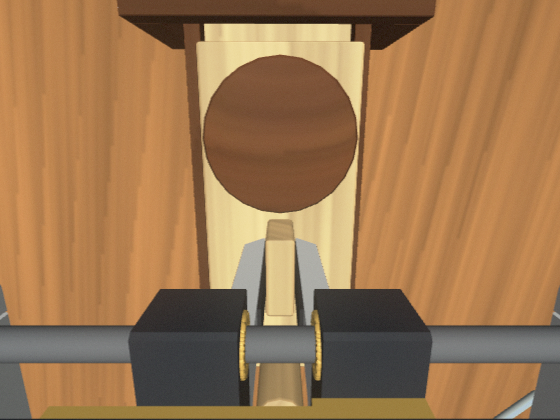

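```bash
python3 - <<'E'
from h import *
import pickle
C=pickle.load(open("wl.pkl","rb"))
d=np.array([np.cos(YAW),np.sin(YAW)]);n=np.array([-d[1],d[0]])
def loc(p,z): w=cast(C,p,z)[:,:2]-O; return np.round(np.c_[w@d,w@n],4)
print("nose",loc([(197,42),(365,42)],.066)); print("wall outer top",loc([(185,40),(370,40)],.022)); print("rear sled sides",loc([(207,230),(354,230)],.066))
print("bar", loc([(280,15),(280,24)],.066))
p=ch(-.081)
print(robot.move_linear([*p,.060],.08)); print(robot.move_linear([*p,.043],.03,threshold=4)); say("set")
robot.pause(.3);say()
E
```

```text
nose [[ 0.029   0.0407]
 [ 0.029  -0.0419]]
wall outer top [[ 0.0385  0.0576]
 [ 0.0385 -0.0549]]
rear sled sides [[-0.0684  0.0411]
 [-0.0684 -0.0419]]
bar [[ 0.0409 -0.0001]
 [ 0.037  -0.0001]]
False
True
set 12.97 [ 0.5124 -0.0537  0.0437] [-0.57 -0.32  3.86] 0.0139 30.0
 13.28 [ 0.5124 -0.0537  0.0437] [ 2.49 -1.11  3.37] 0.0138 30.0
```

```bash
python3 - <<'E'
from h import *
import pickle
robot.gripper_to(.05); say("open"); robot.pause(.3)
p=ch(-.081); robot.move_linear([*p,.16],.15); robot.pause(.2); say("up")
pickle.dump(cam("wrist"),open("wr.pkl","wb")); cv2.imwrite("pics/wr.png",robot.grab_frame("wrist")[:,:,::-1])
E
```

```text
open 14.01 [ 0.5119 -0.0538  0.0436] [ 1.04 -0.45 -0.42] 0.05 0.0
up 15.43 [ 0.5122 -0.0536  0.1593] [-0.07  0.26 -0.52] 0.0499 0.0
```

View pics/wr.png

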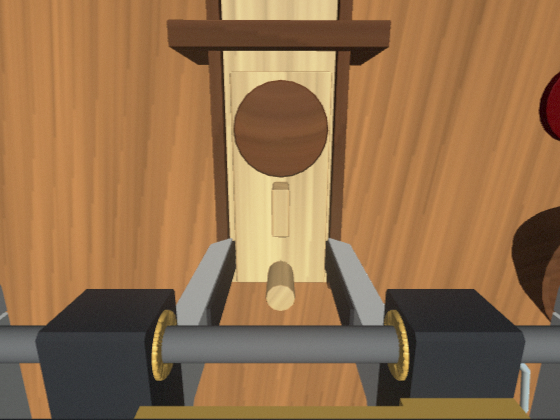

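```bash
python3 - <<'E'
from h import *
robot.gripper_to(.010)
robot.move_linear([*ch(-.205),.16],.2); robot.move_linear([*ch(-.205),.045],.15); say("behind")
print(robot.move_linear([*ch(-.08),.045],.06,threshold=20)); say("pushed")
print(robot.move_linear([*ch(-.040),.045],.025,threshold=8)); say("home?")
robot.pause(.4); say()
E
```

```text
behind 17.94 [ 0.5296 -0.1765  0.0458] [ 0.23  0.32 -0.21] 0.0098 0.0
False
pushed 20.18 [ 0.5125 -0.0528  0.045 ] [-0.47 -0.98  0.38] 0.01 0.3
True
home? 21.35 [ 0.5084 -0.0213  0.045 ] [ 1.98 -2.34  0.64] 0.0097 1.6
 21.75 [ 0.5082 -0.0212  0.0448] [ 3.68 -1.87  4.02] 0.0099 2.2
```

```bash
python3 - <<'E'
from h import *
import pickle
print(robot.move_linear([*ch(-.038),.045],.02,threshold=12)); say("press")
d=np.array([np.cos(YAW),np.sin(YAW)]); print("tcp x",(robot.get_state()["ee_pos"][:2]-O)@d)
robot.move_linear([*ch(-.085),.045],.08); robot.move_linear([*ch(-.085),.2],.2)
robot.move_linear([*ch(-.02),.26],.2);robot.pause(.2);say()
pickle.dump(cam("wrist"),open("wh.pkl","wb")); cv2.imwrite("pics/wh.png",robot.grab_frame("wrist")[:,:,::-1])
E
```

```text
True
press 22.01 [ 0.5083 -0.0212  0.0449] [ 1.99 -2.73  2.52] 0.0102 1.9
tcp x -0.04824475976707812
 24.33 [0.5042 0.0058 0.259 ] [0.09 0.96 0.43] 0.0104 0.0
```

View pics/wh.png

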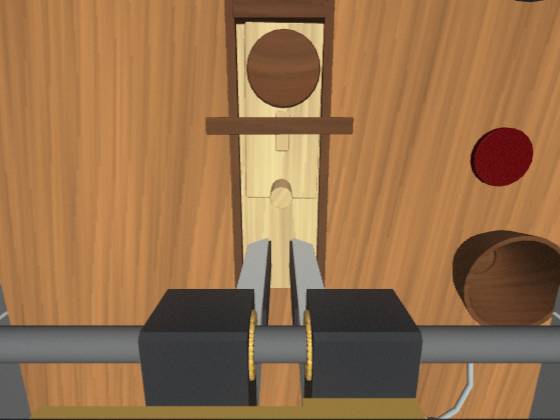

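```bash
python3 - <<'E'
from h import *
import pickle
C=pickle.load(open("wh.pkl","rb"))
d=np.array([np.cos(YAW),np.sin(YAW)]);n=np.array([-d[1],d[0]])
def loc(p,z): w=cast(C,p,z)[:,:2]-O; return np.round(np.c_[w@d,w@n],4)
im=cv2.imread("pics/wh.png");hsv=cv2.cvtColor(im,cv2.COLOR_BGR2HSV)
print(im[15:32,285].sum(1), im[190:204,305].sum(1))
print("rear edge(-.04)",loc([(305,197)],.02),"nose(.15)",loc([(285,23)],.02),"lid(.103)",loc([(283.5,68)],.033),"post(-.028)",loc([(281,197)],.07))
print("stopfoot at",proj(C,[[*ch(.15),.008],[*ch(.15),.02]]))
S=cam("scene");D=cam("side")
a=robot.grab_frame("scene");b=robot.grab_frame("side")
r=lambda i,x,y,w,h,k:cv2.resize(i[y:y+h,x:x+w,::-1],None,fx=k,fy=k,interpolation=cv2.INTER_CUBIC)
cv2.imwrite("pics/k.png",np.hstack([r(a,325,50,65,65,6),r(b,180,280,65,65,6)]))
E
```

```text
[219 225 135  97  71  93 100 218 598 603 603 607 603 562 236 260 251] [570 571 570 565 565 570 563 521 434 587 586 591 588 586]
rear edge(-.04) [[-0.0395 -0.0288]] nose(.15) [[ 0.1482 -0.0048]] lid(.103) [[ 0.1024 -0.0032]] post(-.028) [[-0.0277 -0.0002]]
stopfoot at [[280.38828476  24.07952094]
 [280.37850044  21.13164272]]
```

View pics/k.png

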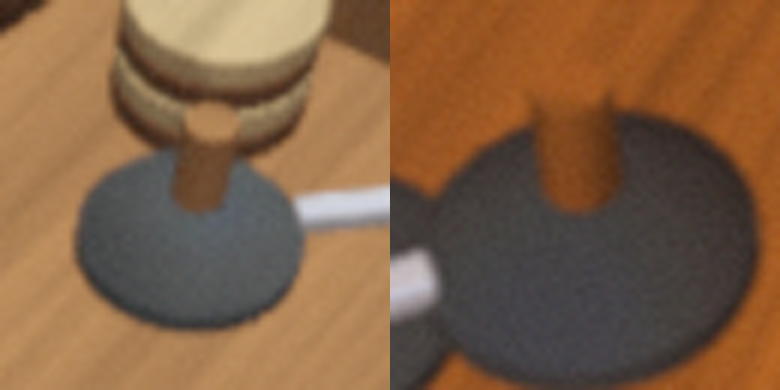

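```bash
python3 - <<'E'
from h import *
S=cam("scene");D=cam("side")
print(cast(S,[(360.2,70.3)],.265),cast(S,[(358.5,84)],.22),cast(D,[(211.3,312)],.22))
g=ch(.103,-.003);print("goal",g)
for a in(0,.8,1.2,1.7,2.5,3.14,-.8):
  for p in((.55,.379,.247),(*g,.247)):
    try:q=robot.ik(p,rot(a))
    except robot.PlanningError:q=None
    print(a,p[1],None if q is None else np.round(q,2))
E
```

```text
[[0.55398693 0.37119036 0.265     ]] [[0.5583261  0.36814256 0.22      ]] [[0.55116828 0.37782899 0.22      ]]
goal [0.49109398 0.129086  ]
0 0.379 [-0.33  0.52 -0.46  1.46  0.24  1.22 -2.39]
0 0.12908600489241226 [ 0.08  0.21 -0.46  1.86  0.1   1.09 -1.98]
0.8 0.379 [-0.25  0.54 -0.59  1.45  0.31  1.24 -1.65]
0.8 0.12908600489241226 [ 0.16  0.22 -0.55  1.86  0.13  1.1  -1.21]
1.2 0.379 [-0.21  0.56 -0.66  1.45  0.35  1.25 -1.27]
1.2 0.12908600489241226 [ 0.21  0.23 -0.6   1.86  0.14  1.1  -0.82]
1.7 0.379 [-0.16  0.58 -0.73  1.45  0.39  1.26 -0.8 ]
1.7 0.12908600489241226 [ 0.26  0.24 -0.66  1.86  0.16  1.1  -0.34]
2.5 0.379 [-0.11  0.6  -0.82  1.45  0.45  1.28 -0.04]
2.5 0.12908600489241226 [ 0.34  0.26 -0.76  1.86  0.2   1.11  0.43]
3.14 0.379 [-0.08  0.63 -0.88  1.45  0.49  1.3   0.57]
3.14 0.12908600489241226 [ 0.41  0.28 -0.85  1.85  0.23  1.11  1.05]
-0.8 0.379 [-1.31  0.71  1.08  1.5  -0.64  1.32 -2.54]
-0.8 0.12908600489241226 [ 0.01  0.2  -0.37  1.86  0.08  1.09 -2.76]
```

```bash
python3 - <<'E'
from h import *
import pickle
robot.gripper_to(.09)
robot.move_ptp([.553,.373,.36],rot(.4)); robot.pause(.3); say()
pickle.dump(cam("wrist"),open("wk.pkl","wb")); cv2.imwrite("pics/wk.png",robot.grab_frame("wrist")[:,:,::-1])
E
```

```text
27.81 [0.5531 0.3727 0.36  ] [-0.06  0.47 -0.24] 0.0898 0.0
```

View pics/wk.png

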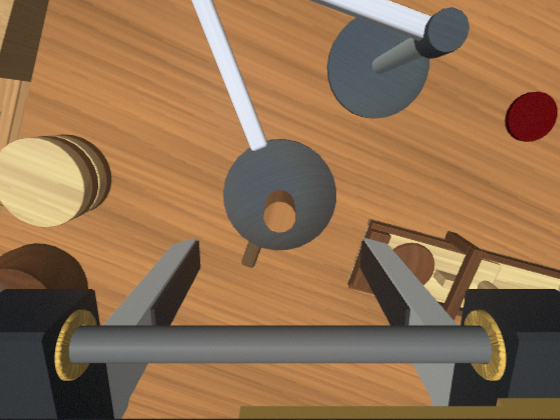

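```bash
python3 - <<'E'
from h import *
import pickle
k=cast(pickle.load(open("wk.pkl","rb")),[(279.5,213)],.265)[0];print(k)
assert np.hypot(k[0]-.553,k[1]-.373)<.015
robot.move_linear([*k[:2],.30],.15); print(robot.move_linear([*k[:2],.247],.06,threshold=6)); say("at knob")
robot.gripper_to(0.); say("grip")
g=ch(.103,-.003)
robot.move_linear([*g,.247],.06); robot.pause(.5); say("moved")
robot.gripper_to(.06); robot.pause(.3); say("released")
robot.move_linear([*g,.36],.12); robot.pause(.3); say("up")
C=cam("wrist"); im=robot.grab_frame("wrist"); cv2.imwrite("pics/f.png",im[:,:,::-1])
p=proj(C,[[*g,.265]])[0]; print("expected knob px",p)
x,y=p.astype(int); h=cv2.cvtColor(im,cv2.COLOR_RGB2HSV)[y-45:y+45,x-45:x+45]
m=((h[:,:,1]>90)&(h[:,:,2]>130)).astype(np.uint8)
for c in cv2.findContours(m,0,1)[0]:
  if cv2.contourArea(c)>300: o,r=cv2.minEnclosingCircle(c);print(o[0]+x-45,o[1]+y-45,r)
E
```

```text
[0.55505044 0.37422028 0.265     ]
False
at knob 29.44 [0.5552 0.3744 0.2474] [-0.19  0.37 -0.74] 0.0899 0.0
grip 30.45 [0.555  0.3742 0.247 ] [-1.27  0.29 -0.61] 0.0255 30.0
moved 35.33 [0.4911 0.1291 0.247 ] [ 2.76  4.04 -2.57] 0.0252 30.0
released 36.33 [0.4911 0.1291 0.247 ] [-0.32  0.45  0.01] 0.06 0.0
up 37.73 [0.491  0.129  0.3597] [-0.07 -0.13  0.39] 0.0601 0.0
expected knob px [280.44792458 215.89419046]
279.5 245.0 46.650394439697266
279.81666564941406 219.0 15.985520362854004
```

```bash
python3 -c "
from rig import robot
print(robot.sign_off())"
```

```text
the job is handed in; nothing more can be done
None
```

The job is handed in: the sled was set down and let go short of the gate, then pushed home, its nose measured within 2 mm of the end stop. The lamp head was released about 2–3 mm from the lid's centre at roughly 38 s, with no verdict returned and the loose items not re-measured.

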